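Power up the pH meter and start a measurement

ROBOT

A 6-joint arm with a two-finger parallel gripper is mounted at the origin on the work surface. World frame = base frame: x ahead of the robot, y to its left, z up, the work surface at z = 0. Lengths are in m, angles in rad, forces in N, time in s.
With the tool pointing down it reaches from about 0.325 to 0.9 m from the base axis. Payload 3.5 kg.
Tool frame: the origin (TCP) lies between the finger pads; the fingertips stand 22 mm ahead of it and the grasp point (between the pads) lies 3 mm ahead of it; z points along the fingers, y is the line along which they close (so a half turn about z gives the same grasp; the last joint's range is limited). The gripper opens to 85 mm and grips with 20 to 120 N. Pads are 22 mm wide; open, the fingers measure 114 mm over their backs; the gripper's body (76 mm by 85 mm) begins 54 mm behind the grasp point. The pads swing forward as they close: fully open they stand 13 mm farther back than shut.
Start: joints at [1.226, 0.276, -0.026, 1.268, 0, 1.467], TCP at [0.15, 0.607, 0.253] pointing down, gripper open.
Joint ranges: [-3.12, 3.12], [-0.85, 1.88], [-1.08, 1.24], [-1.95, 2.15], [-1.57, 1.53], [-3.14, 3.14]. Speed limits (rad/s): [2.57, 2.57, 3.14, 3.14, 3.14, 3.14].

INTERFACE

Orientations are given as a rotation vector (axis times angle).
In Python, from plant import bot, viewer gives the robot as it stands.
- The arm moves only by the tool drive_tool, never from a script. Its arguments are lists of equal length, an entry for each row: "rotation": the turn, a rotation vector about the tool's x, y, z in shares of 4 rad (1.0 is 4 rad), a list of three; "offset": the shift along the tool's x, y, z in shares of 0.75 m (1.0 is 0.75 m), a list of three; "jaw": the finger opening in m, from 0 to 0.0854. In form: {"rotation": [[wx, wy, wz], ...], "offset": [[x, y, z], ...], "jaw": [jaw, ...]}. A call has 1 to 8 rows; each row is the pose to reach, as a shift and turn from the pose commanded when the call began, along the tool's axes at that moment; what a row does not reach only later rows make up. A row lasts 1/8 s, in which the tool goes at most 62.5 mm and 10.7 degrees, less where a joint would pass 70% of its speed; a pose out of reach is approached as far as the arm can. A shift or turn number past 1, either way, is cut back to 1. A call with a gripper value outside its range is refused whole. The fingers move at their own pace and stop on an object; the grip force is fixed at half the most. Time passes only in rows, so rows that repeat a pose let the fingers close. It gives the time, the measured TCP pose, the force, the opening and the grip force at its end, in the units of the state.
- bot.get_state(): the state, without advancing time (a new reading comes with each control period).
- viewer.camera(name): name is "scene" or "top"; returns the picture (420x560x3 uint8, red, green, blue); there is no depth.
- viewer.calibration(name): a dict with "fx", "fy", "cx", "cy" (pixels), "cam_to_world" (4x4, takes a point from camera to world coordinates). Camera axes: x right, y up, looking along -z (the intrinsics and any distortion apply to the point x, -y, -z); pixel columns grow to the right and rows downward; lengths in m; the calibration is good to about 2 mm. A picture is of the moment at which its call begins. calibration takes no time and is no camera call.
- bot.hand_in(): hands the job in; it is judged then, once.
The state is a dict: "time": time; "joints": joint angles; "joint_vel": joint speeds; "joint_efforts": joint torques, N m; "position": TCP position; "ee_rot": TCP orientation; "ft_force": force on the tool from outside, world axes, zero at the start; "moment": the same for the moment, N m; "gripper_width": opening from 0.0 (shut) to 1.0 (fully open); "gripper_force": force on a finger pad.
Only numpy, scipy, OpenCV 4.12 (cv2) and the standard library are available. Lean on these libraries where they do the work, as an engineer would, in place of code of your own. Each camera call takes 0.05 s, during which the arm holds its last target. There are 200 camera calls.

TASK

Switch on the socket box by pushing the raised, red-striped end of its rocker right down, then on the pH meter press the yellow calibrate key and after it the green measure key, each fully down (rocker and keys stay down by themselves). Do not press the blue and red keys, and leave everything else, the socket box included, standing where it is: nothing is to be picked up or pushed about.

Things in the scene. Friction and masses are not known exactly. Their poses are not given: they have to be found in the camera images.
- meter: bench pH meter fixed to the bench: white case 180 mm (its x) by 260 mm (its y); origin at the centre of its underside, its x axis points from its key side to its display side, z up. Flat key deck at z = 60 mm over its front half, four round coloured keys in a row along y at x = -45 mm, in any order; behind the keys (x > 16 mm) the display hood rises to 90 mm.
- socket_box: loose white socket box on rubber feet, about 0.8 kg, 90 mm (its x) by 150 mm (its y), top at z = 45 mm; origin at the centre of its underside. Rocker switch centred at x = 0, y = -36 mm; a black plug-in adapter 50 by 44 mm is fixed at y = +40 mm and rises to z = 85 mm. To be neither lifted nor pushed about.
- rocker (a joint): value of the rocker in rad: 0 = off (red-striped end, at the box's -x side, raised), 0.36 = on (red-striped end pressed right down, its stop). Stiff by friction only (0.05 N m, 2 to 5 N at the end), no spring: stays where it is left. Its pivot lies along the box's y axis, at z = 53 mm above the bench.
- rocker_press (a point): point on the upper face of the rocker's red-striped half, 21 mm from the pivot; the half is a plate 30 mm long and 36 mm wide. It stands about 60 mm above the bench when off, sloping up and outwards, and 53 mm when on, the plate then level. Moves with the rocker.
- yellow_top (a point): centre of the top face of the yellow round key, 28 mm across; moves down with the key. Up, it stands 18 mm above the meter's deck (78 mm above the bench), with a black bezel 38 mm across and 6 mm high round it; the keys are in a row 55 mm apart.
- green_top (a point): centre of the top face of the green round key, 28 mm across; moves down with the key. Up, it stands 18 mm above the meter's deck (78 mm above the bench), with a black bezel 38 mm across and 6 mm high round it; the keys are in a row 55 mm apart.
- blue_top (a point): centre of the top face of the blue round key, 28 mm across; moves down with the key. Up, it stands 18 mm above the meter's deck (78 mm above the bench), with a black bezel 38 mm across and 6 mm high round it; the keys are in a row 55 mm apart.
- red_top (a point): centre of the top face of the red round key, 28 mm across; moves down with the key. Up, it stands 18 mm above the meter's deck (78 mm above the bench), with a black bezel 38 mm across and 6 mm high round it; the keys are in a row 55 mm apart.
- yellow_key (a joint): Calibrate key, to be pressed first. Value of the yellow key in m: 0 = up, 0.007 = fully down (its stop). It moves straight down, needs about 2.5 N all the way (no spring) and stays where it is left.
- green_key (a joint): Measure key, to be pressed after the yellow. Value of the green key in m: 0 = up, 0.007 = fully down (its stop). It moves straight down, needs about 2.5 N all the way (no spring) and stays where it is left.
- blue_key (a joint): Not to be pressed. Value of the blue key in m: 0 = up, 0.007 = fully down (its stop). It moves straight down, needs about 2.5 N all the way (no spring) and stays where it is left.
- red_key (a joint): Not to be pressed. Value of the red key in m: 0 = up, 0.007 = fully down (its stop). It moves straight down, needs about 2.5 N all the way (no spring) and stays where it is left.
- buffer_a: bystander, loose: small clear sample bottle, white cap, 38 mm across, 80 mm tall; leave it where it is. Origin at the centre of its underside.
- buffer_b: bystander, loose: small amber sample bottle, red cap, 38 mm across, 80 mm tall; leave it where it is. Origin at the centre of its underside.
- beaker: bystander, loose: empty glass beaker, 66 mm across, 80 mm tall; leave it where it is. Origin at the centre of its underside.
- scoop: bystander, loose: narrow steel scoop lying flat, 190 mm long, 18 mm wide; leave it where it is. Origin at its mid-length on the underside.
- wash_bottle: bystander, loose: white wash bottle, red cap, 68 mm across, 160 mm tall; leave it where it is. Origin at the centre of its underside.
- flask: bystander, loose: conical green-tinted flask, 80 mm across the foot, 120 mm tall; leave it where it is. Origin at the centre of its underside.
- paper_roll: bystander, loose: white paper roll standing on end, 90 mm across, 100 mm tall; leave it where it is. Origin at the centre of its underside.

How it is judged:
By the outcome, as a careful person would: the job done as asked, in the order asked, and still so for the second after the job is handed in, with the robot touching nothing.
It also fails if it takes over 48 s, if anything falls off the work surface, if the arm or the gripper's body presses on something with over 40 N, if the wrist force passes 120 N, or if a joint passes its speed limit or range.

## Working session

There is one attempt and no reset: what is moved stays moved. The work goes in short steps, Python scripts to look and compute and a tool call to move; the robot and the scene stay as the last step left them, time stands still between calls to the robot, and variables do not carry over. Pictures are saved under pics/ and viewed, at most 10 in all, crops included, and the job is handed in when it is done.

Besides the shell and the picture viewer there is one more tool, called after ">>>" as a command line: name --argument value ..., lists and objects as JSON in quotes. drive_tool: Moves the arm, as the interface text tells. Its arguments: {"type":"object","properties":{"rotation":{"type":"array"},"offset":{"type":"array"},"jaw":{"type":"array"}},"required":["rotation","offset","jaw"]}

```bash
mkdir -p pics
python3 - <<'E'
from plant import bot, viewer
import cv2,numpy as np
for n in("top","scene"):
    im=viewer.camera(n); np.save(f"pics/{n}.npy",im)
    cv2.imwrite(f"pics/{n}0.png",cv2.resize(im[:,:,::-1],(784,588),interpolation=cv2.INTER_CUBIC))
    c=viewer.calibration(n);print(n,{k:np.round(np.array(v),4).tolist() for k,v in c.items()})
s=bot.get_state();print({k:np.round(v,3).tolist() for k,v in s.items()})
E
```

```text
top {'fx': 471.8878, 'fy': 471.8878, 'cx': 283.9075, 'cy': 214.488, 'cam_to_world': [[-0.0268, 0.995, -0.0958, 0.4673], [-0.9994, -0.0287, -0.0182, -0.0287], [-0.0208, 0.0952, 0.9952, 0.9764], [0.0, 0.0, 0.0, 1.0]]}
scene {'fx': 386.0739, 'fy': 386.0739, 'cx': 276.5921, 'cy': 214.5604, 'cam_to_world': [[-0.6831, -0.588, 0.4331, 0.8885], [0.7303, -0.5505, 0.4044, 0.2902], [0.0007, 0.5926, 0.8055, 0.6856], [0.0, 0.0, 0.0, 1.0]]}
{'time': 0.1, 'joints': [1.226, 0.277, -0.028, 1.268, -0.0, 1.467], 'joint_vel': [-0.001, -0.001, 0.004, 0.0, 0.001, 0.002], 'joint_efforts': [-0.001, -44.671, 29.613, 0.008, -0.0, -0.0], 'position': [0.149, 0.606, 0.252], 'ee_rot': [-0.379, -3.118, 0.003], 'ft_force': [-0.021, -0.251, 0.048], 'moment': [-0.044, -0.027, 0.012], 'gripper_force': 0.0, 'gripper_width': 1.002}
```

View pics/top0.png

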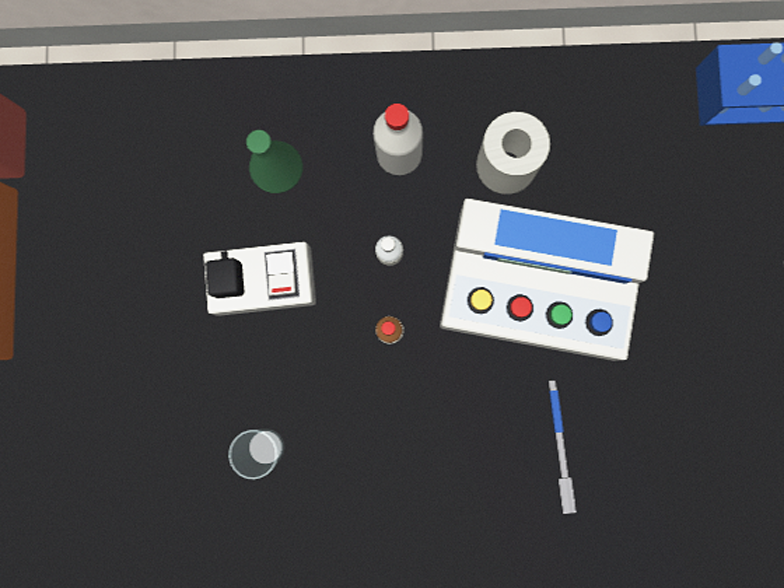

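View pics/scene0.png

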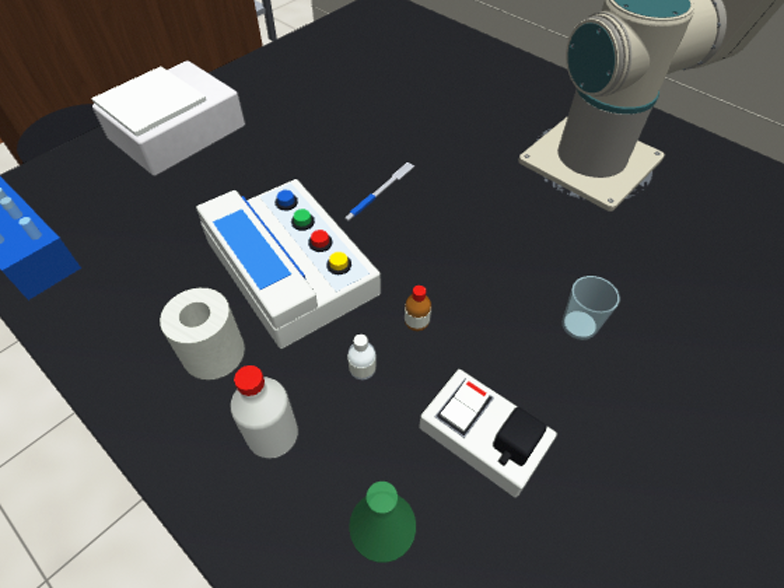

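The top view (784 px wide) shows the keys at yellow (481,300), red (520,307), green (561,315) and blue (599,322). The rocker stripe is at (281,290), facing the robot. The scene view agrees.

```bash
cat > h.py <<'E'
import numpy as np
from plant import bot, viewer
def ray(n,u,v,z):
    c=viewer.calibration(n);T=np.array(c["cam_to_world"])
    d=T[:3,:3]@np.array([(u-c["cx"])/c["fx"],-(v-c["cy"])/c["fy"],-1]);o=T[:3,3]
    return (o+d*(z-o[2])/d[2])
E
python3 - <<'E'
from h import *
import cv2
P={"top":dict(y=(481,300),r=(520,307),g=(561,315),b=(599,322)),"scene":dict(y=(339,262),r=(320,239),g=(302,218),b=(286,199))}
for n in P:
    im=np.load(f"pics/{n}.npy").astype(int)
    for k,(u,v) in P[n].items():
        u0,v0=int(u/1.4),int(v/1.4);col=im[v0,u0]
        w=im[v0-12:v0+13,u0-12:u0+13]
        cn=lambda a:a/np.maximum(np.linalg.norm(a,axis=-1,keepdims=True),1)
        m=((cn(w)*cn(col)).sum(-1)>0.97)&(np.abs(w-col).max(-1)<45)
        ys,xs=np.nonzero(m);p=ray(n,u0-12+xs.mean(),v0-12+ys.mean(),.078)
        print(n,k,m.sum(),p.round(4))
a=np.load("pics/top.npy")[165:230,135:235,::-1];b=np.load("pics/scene.npy")[255:360,290:405,::-1]
cv2.imwrite("pics/box.png",np.hstack([cv2.resize(np.ascontiguousarray(a),(400,260),interpolation=cv2.INTER_CUBIC)]))
cv2.imwrite("pics/boxs.png",cv2.resize(np.ascontiguousarray(b),(575,525),interpolation=cv2.INTER_CUBIC))
E
```

```text
top y 151 [ 0.5523 -0.1259  0.078 ]
top r 149 [ 0.5404 -0.1794  0.078 ]
top g 148 [ 0.529  -0.2333  0.078 ]
top b 150 [ 0.5174 -0.2871  0.078 ]
scene y 83 [ 0.5552 -0.121   0.078 ]
scene r 77 [ 0.5437 -0.1748  0.078 ]
scene g 74 [ 0.5323 -0.229   0.078 ]
scene b 64 [ 0.5206 -0.2825  0.078 ]
```

View pics/box.png

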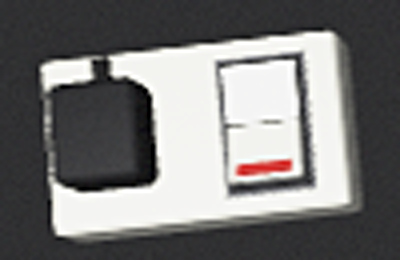

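View pics/boxs.png

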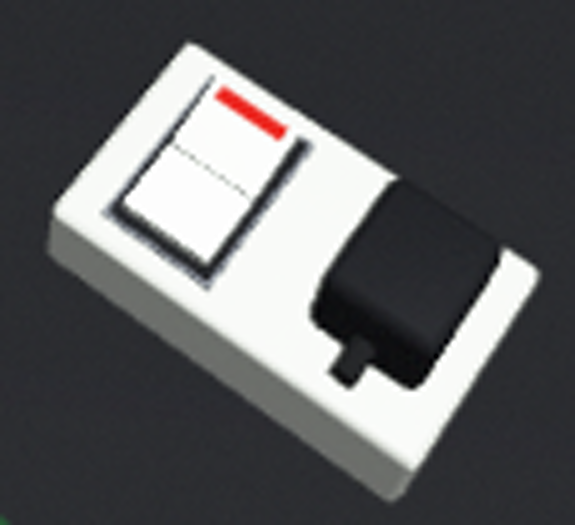

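Run:
```python
from h import *
f={"top":lambda u,v:(135+u/4-.4,165+v/4-.4),"scene":lambda u,v:(290+u/5-.4,255+v/5-.4)}
C={"top":[(42,62),(335,32),(352,205),(57,238)],"scene":[(405,470),(53,210),(190,42),(540,272)]}
Q={"top":[(227,126),(290,121)],"scene":[(168,143),(250,197)]}
S={"top":(265,167),"scene":(252,113)}
for n in f:
    R=lambda p,z:ray(n,*f[n](*p),z)
    c=[R(p,.045) for p in C[n]];m=np.mean(c,0)
    a=(c[0]+c[3]-c[1]-c[2])[:2];b=(c[0]+c[1]-c[2]-c[3])[:2]
    print(n,"centre",m.round(4),"yaw from y",np.arctan2(-a[0],a[1]).round(3),"from x",np.arctan2(b[1],b[0]).round(3),np.linalg.norm(a)/2,np.linalg.norm(b)/2)
    print(" pivot",[R(q,.053).round(4) for q in Q[n]],"stripe",R(S[n],.0625).round(4))
from scipy.spatial.transform import Rotation as Ro
s=bot.get_state();M=Ro.from_rotvec(s["ee_rot"]).as_matrix();print(s["position"],M.round(3))
```

```text
top centre [0.5957 0.1877 0.045 ] yaw from y 0.078 from x 0.084 0.14808650089538344 0.08846085222865521
 pivot [array([0.5981, 0.1706, 0.053 ]), array([0.5996, 0.1392, 0.053 ])] stripe [0.5759 0.15   0.0625]
scene centre [0.599  0.1925 0.045 ] yaw from y 0.075 from x 0.068 0.1458649578652717 0.08800234429459743
 pivot [array([0.603 , 0.1385, 0.053 ]), array([0.5995, 0.1729, 0.053 ])] stripe [0.5776 0.1553 0.0625]
[0.14944051 0.60618437 0.25224566] [[-0.971  0.239 -0.001]
 [ 0.239  0.971 -0.002]
 [ 0.    -0.002 -1.   ]]
```

Units first: shifts go in shares of 0.75 m and turns go in shares of 4 rad. So -0.49 m / 0.75 = -0.6533, -0.45 m / 0.75 = -0.6, -0.32 rad / 4 = -0.08.

>>> drive_tool --rotation '[[0,0,-0.025],[0,0,-0.05],[0,0,-0.08],[0,0,-0.08],[0,0,-0.08],[0,0,-0.08],[0,0,-0.08],[0,0,-0.08]]' --offset '[[-0.0533,-0.0333,0],[-0.1467,-0.0933,0],[-0.24,-0.1533,0],[-0.3333,-0.2133,0],[-0.4267,-0.2733,0],[-0.52,-0.3333,0],[-0.6,-0.3867,0],[-0.6533,-0.42,0]]' --jaw '[0,0,0,0,0,0,0,0]'

```text
time: 1.1
position: [0.4837, 0.253, 0.253]
ee_rot: [0.123, -3.139, -0.0]
ft_force: [0.5, 0.2, -0.0]
gripper_width: 0.002
gripper_force: 0.0
```

```bash
cat >> h.py <<'E'
from scipy.spatial.transform import Rotation as Ro
def go(x,y,z,yaw):
    "offset/turn (tool axes) from measured pose to tip pose x,y,tip z with tool x at pi+yaw"
    s=bot.get_state();R=Ro.from_rotvec(s["ee_rot"])
    G=np.array([[-np.cos(yaw),np.sin(yaw),0],[-np.sin(yaw),-np.cos(yaw),0],[0,0,1]])@np.diag([1,-1,-1])
    d=np.array([x,y,z+.022])-s["position"]
    print("t",s["time"],"pos",s["position"].round(4),"F",s["ft_force"].round(2),"w",s["gripper_width"])
    print("offset",R.inv().apply(d).round(4),"turn",(R.inv()*Ro.from_matrix(G)).as_rotvec().round(4))
E
python3 -c "
from h import *
go(.581,.1535,.1,.077)"
```

```text
t 1.1 pos [0.4837 0.253  0.253 ] F [ 0.47  0.24 -0.04] w 0.0016413568601821014
offset [-0.0893 -0.1068  0.1309] turn [ 0.0001 -0.0004  0.0011]
```

To row units: 0.131 m / 0.75 = 0.1747, -0.04 m / 0.75 = -0.0533.

>>> drive_tool --rotation '[[0,0,0],[0,0,0],[0,0,0],[0,0,0],[0,0,0],[0,0,0],[0,0,0]]' --offset '[[-0.0533,-0.06,0],[-0.1,-0.12,0],[-0.1187,-0.1427,0.0533],[-0.1187,-0.1427,0.12],[-0.1187,-0.1427,0.1747],[-0.1187,-0.1427,0.1747],[-0.1187,-0.1427,0.1747]]' --jaw '[0,0,0,0,0,0,0]'

```text
time: 1.98
position: [0.5807, 0.1553, 0.1235]
ee_rot: [-0.123, 3.138, 0.0]
ft_force: [0.2, -0.1, 0.3]
gripper_width: 0.002
gripper_force: 0.0
```

Run:
```python
from h import *
import cv2
go(.581,.1535,.053,.077)
a=viewer.camera("top")[130:230,135:260,::-1];b=viewer.camera("scene")[230:360,270:420,::-1]
r=lambda i:cv2.resize(np.ascontiguousarray(i),(400,330),interpolation=cv2.INTER_CUBIC)
cv2.imwrite("pics/near.png",np.hstack([r(a),r(b)]))
```

```text
t 1.975 pos [0.5807 0.1553 0.1235] F [ 0.16 -0.05  0.35] w 0.0015821716370700235
offset [-0.0001 -0.0018  0.0485] turn [0.0001 0.0015 0.0014]
```

View pics/near.png

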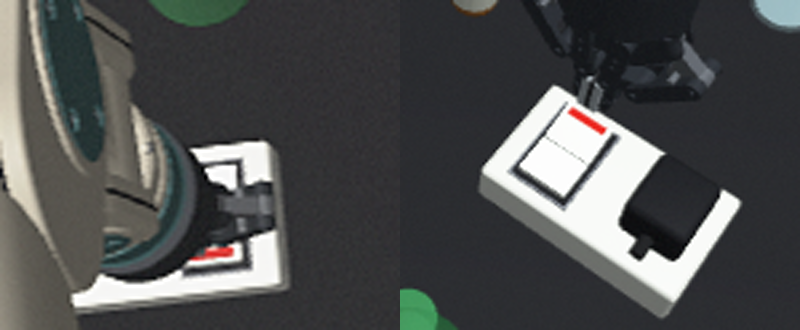

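Run:
```python
from h import *
import cv2
s=bot.get_state();T=np.array(viewer.calibration("scene")["cam_to_world"]);c=viewer.calibration("scene")
for n,p in dict(tip=[.5807,.1553,.1015],press=[.581,.1535,.060]).items():
    q=T[:3,:3].T@(np.array(p)-T[:3,3]);print(n,c["cx"]-c["fx"]*q[0]/q[2],c["cy"]+c["fy"]*q[1]/q[2])
b=viewer.camera("scene")[255:315,310:390,::-1]
cv2.imwrite("pics/near2.png",cv2.resize(np.ascontiguousarray(b),(800,600),interpolation=cv2.INTER_CUBIC))
```

```text
tip 341.9112774343214 267.85191858860907
press 337.83922512484514 278.49136142343673
```

View pics/near2.png

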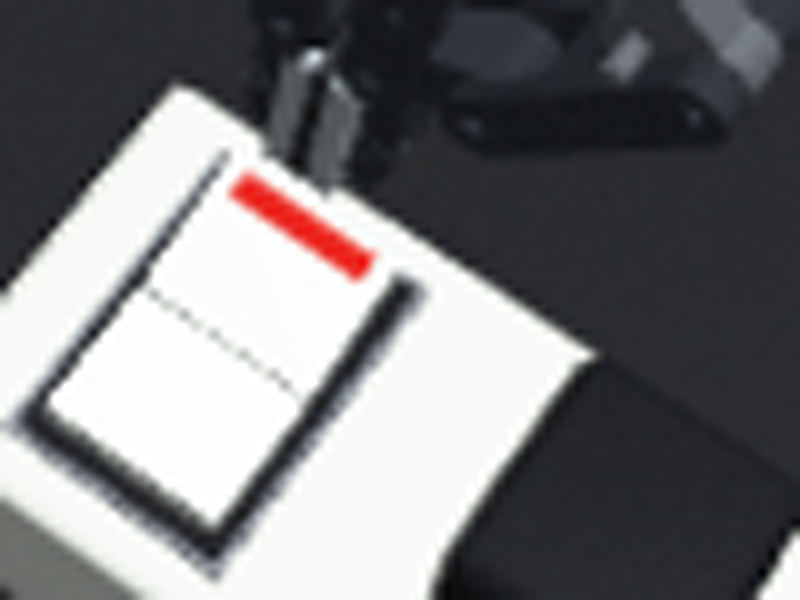

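The tip sits where predicted, above the striped half. Pressing now.

To row units: 0.047 m / 0.75 = 0.0627, 0.046 m / 0.75 = 0.0613.

>>> drive_tool --rotation '[[0,0,0],[0,0,0],[0,0,0],[0,0,0],[0,0,0],[0,0,0],[0,0,0],[0,0,0]]' --offset '[[0,-0.0013,0.0267],[0,-0.0013,0.0427],[0,-0.0013,0.048],[0,-0.0013,0.052],[0,-0.0013,0.056],[0,-0.0013,0.0587],[0,-0.0013,0.0613],[0,-0.0013,0.0627]]' --jaw '[0,0,0,0,0,0,0,0]'

```text
time: 3.12
position: [0.5798, 0.1541, 0.0752]
ee_rot: [0.123, -3.139, -0.0]
ft_force: [-0.8, 0.6, 2.6]
gripper_width: 0.005
gripper_force: 1.1
```

To row units: 0.001 m / 0.75 = 0.0013, 0.0005 m / 0.75 = 0.0007.

>>> drive_tool --rotation '[[0,0,0],[0,0,0],[0,0,0]]' --offset '[[0,0,0.0007],[0,0,0.0013],[0,0,0.0013]]' --jaw '[0,0,0]'

```text
time: 3.5
position: [0.5798, 0.1541, 0.075]
ee_rot: [0.123, -3.139, -0.0]
ft_force: [-3.6, 0.1, 6.9]
gripper_width: 0.002
gripper_force: 3.3
```

>>> drive_tool --rotation '[[0,0,0],[0,0,0]]' --offset '[[0,0,0.0009],[0,0,0.0009]]' --jaw '[0,0]'

```text
time: 3.75
position: [0.5798, 0.1542, 0.0749]
ee_rot: [0.123, -3.139, -0.0]
ft_force: [-6.1, 0.1, 10.3]
gripper_width: 0.0
gripper_force: 5.0
```

To row units: -0.26 m / 0.75 = -0.3467, -0.22 m / 0.75 = -0.2933, 0.28 rad / 4 = 0.07.

>>> drive_tool --rotation '[[0,0,0],[0,0,0],[0,0,0],[0,0,0.02],[0,0,0.04],[0,0,0.06],[0,0,0.07],[0,0,0.07]]' --offset '[[0,0,-0.0267],[0,0,-0.0933],[0,0,-0.16],[0,-0.0667,-0.16],[0,-0.1467,-0.16],[0.0133,-0.2267,-0.16],[0.0133,-0.2933,-0.16],[0.0133,-0.3467,-0.16]]' --jaw '[0,0,0,0,0,0,0,0]'

```text
time: 4.75
position: [0.5907, -0.1083, 0.1935]
ee_rot: [0.319, 3.124, -0.001]
ft_force: [-0.1, 0.5, -0.1]
gripper_width: -0.001
gripper_force: 0.0
```

Run:
```python
from h import *
import cv2
go(.5538,-.1235,.095,-.21)
a=viewer.camera("top")[150:240,135:245,::-1];b=viewer.camera("scene")[255:360,290:405,::-1]
r=lambda i:cv2.resize(np.ascontiguousarray(i),(400,360),interpolation=cv2.INTER_CUBIC)
cv2.imwrite("pics/after.png",np.hstack([r(a),r(b)]))
```

```text
t 4.75 pos [ 0.5907 -0.1083  0.1935] F [-0.08  0.48 -0.13] w -0.0010111013307124838
offset [ 0.0331 -0.0223  0.0765] turn [-0.0005  0.0014  0.0066]
```

View pics/after.png

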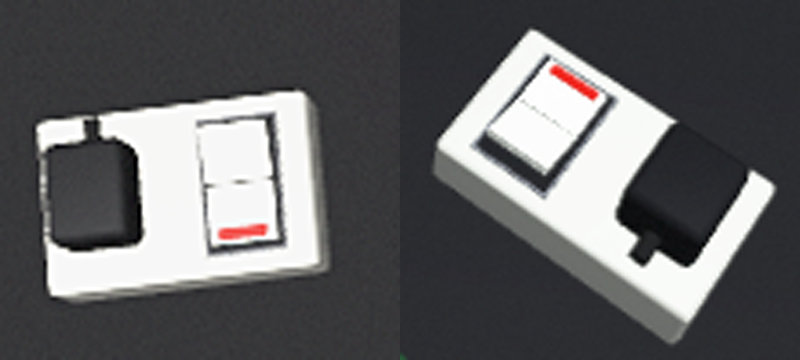

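The rocker is on (striped end down, far half raised) and the box hasn't shifted. Next the yellow key.

To row units: 0.0765 m / 0.75 = 0.102, 0.033 m / 0.75 = 0.044.

>>> drive_tool --rotation '[[0,0,0],[0,0,0],[0,0,0],[0,0,0],[0,0,0],[0,0,0]]' --offset '[[0.0267,-0.0173,0.0133],[0.044,-0.0293,0.0533],[0.044,-0.0293,0.0933],[0.044,-0.0293,0.102],[0.044,-0.0293,0.102],[0.044,-0.0293,0.102]]' --jaw '[0,0,0,0,0,0]'

```text
time: 5.6
position: [0.555, -0.121, 0.1185]
ee_rot: [0.315, 3.123, -0.001]
ft_force: [-0.2, -0.5, 0.6]
gripper_width: -0.001
gripper_force: 0.0
```

Run:
```python
from h import *
import cv2
go(.5538,-.1235,.071,-.21)
b=viewer.camera("scene")[130:220,170:290,::-1]
cv2.imwrite("pics/yel.png",cv2.resize(np.ascontiguousarray(b),(720,540),interpolation=cv2.INTER_CUBIC))
```

```text
t 5.6 pos [ 0.555  -0.121   0.1185] F [-0.19 -0.49  0.57] w -0.0005850829391742432
offset [ 0.0007 -0.0027  0.0255] turn [-0.0003  0.0027  0.0087]
```

View pics/yel.png

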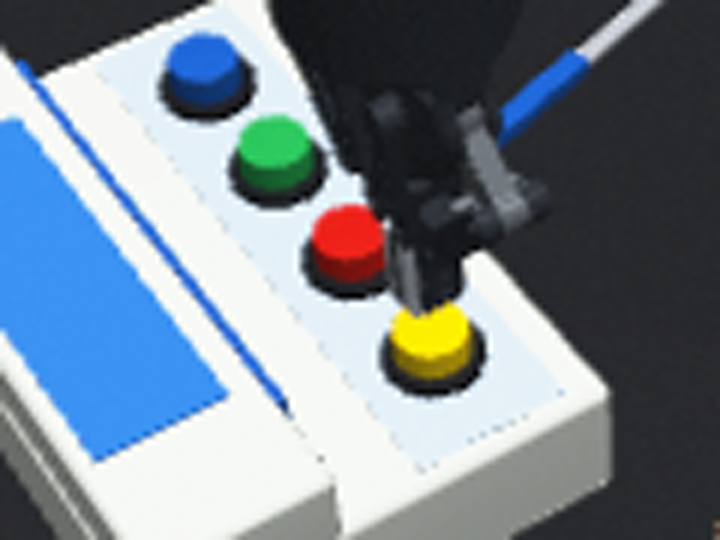

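The tip is just above the yellow key (about (430,330) in the crop) and clear of red.

To row units: 0.0255 m / 0.75 = 0.034, -0.002 m / 0.75 = -0.0027.

>>> drive_tool --rotation '[[0,0,0],[0,0,0],[0,0,0],[0,0,0],[0,0,0],[0,0,0],[0,0,0],[0,0,0]]' --offset '[[0,-0.0027,0.0107],[0,-0.0027,0.0187],[0,-0.0027,0.024],[0,-0.0027,0.0267],[0,-0.0027,0.0293],[0,-0.0027,0.032],[0,-0.0027,0.034],[0,-0.0027,0.034]]' --jaw '[0,0,0,0,0,0,0,0]'

```text
time: 6.65
position: [0.5529, -0.1228, 0.0928]
ee_rot: [-0.316, -3.125, 0.0]
ft_force: [-4.3, 1.2, 10.1]
gripper_width: -0.004
gripper_force: 5.1
```

To row units: 0.001 m / 0.75 = 0.0013.

>>> drive_tool --rotation '[[0,0,0],[0,0,0]]' --offset '[[0,0,0.0013],[0,0,0.0013]]' --jaw '[0,0]'

```text
time: 6.9
position: [0.5529, -0.1228, 0.0928]
ee_rot: [-0.316, -3.125, 0.0]
ft_force: [-6.9, 2.6, 15.0]
gripper_width: 0.001
gripper_force: 7.7
```

To row units: -0.11 m / 0.75 = -0.1467, -0.1 m / 0.75 = -0.1333.

>>> drive_tool --rotation '[[0,0,0],[0,0,0],[0,0,0],[0,0,0],[0,0,0],[0,0,0],[0,0,0],[0,0,0]]' --offset '[[0,0,-0.0267],[0,0,-0.06],[0,-0.0267,-0.0667],[0,-0.08,-0.0667],[0,-0.1333,-0.0667],[0,-0.1467,-0.06],[0,-0.1467,-0.0467],[0,-0.1467,-0.04]]' --jaw '[0,0,0,0,0,0,0,0]'

```text
time: 7.9
position: [0.5302, -0.2294, 0.1189]
ee_rot: [-0.315, -3.123, -0.002]
ft_force: [-0.4, 0.6, 0.4]
gripper_width: 0.002
gripper_force: 0.0
```

Run:
```python
from h import *
import cv2
go(.5307,-.2311,.071,-.21)
b=viewer.camera("scene")[130:220,170:290,::-1]
cv2.imwrite("pics/grn.png",cv2.resize(np.ascontiguousarray(b),(720,540),interpolation=cv2.INTER_CUBIC))
```

```text
t 7.9 pos [ 0.5302 -0.2294  0.1189] F [-0.4   0.57  0.4 ] w 0.0018902091450040835
offset [-0.0009 -0.0016  0.0259] turn [ 0.0013 -0.0025  0.0088]
```

View pics/grn.png

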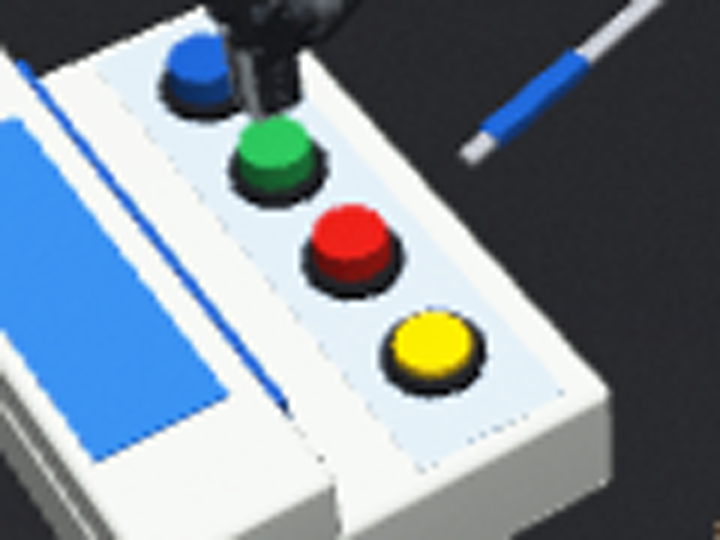

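Yellow at (432,343) is down, red at (350,240) is still up, and the tip is over green (275,150).

To row units: 0.0265 m / 0.75 = 0.0353, 0.026 m / 0.75 = 0.0347.

>>> drive_tool --rotation '[[0,0,0],[0,0,0],[0,0,0],[0,0,0],[0,0,0],[0,0,0],[0,0,0],[0,0,0]]' --offset '[[0,-0.0013,0.0107],[0,-0.0013,0.0187],[0,-0.0013,0.024],[0,-0.0013,0.0267],[0,-0.0013,0.0293],[0,-0.0013,0.032],[0,-0.0013,0.0347],[0,-0.0013,0.0353]]' --jaw '[0,0,0,0,0,0,0,0]'

```text
time: 8.95
position: [0.5309, -0.2314, 0.0941]
ee_rot: [0.316, 3.126, 0.0]
ft_force: [-1.1, 1.4, 2.1]
gripper_width: -0.0
gripper_force: 1.2
```

>>> drive_tool --rotation '[[0,0,0],[0,0,0]]' --offset '[[0,0,0.0009],[0,0,0.0009]]' --jaw '[0,0]'

```text
time: 9.2
position: [0.531, -0.2315, 0.0933]
ee_rot: [0.316, 3.126, 0.0]
ft_force: [-0.5, 1.3, 1.4]
gripper_width: -0.001
gripper_force: 0.7
```

To row units: -0.16 m / 0.75 = -0.2133, -0.15 m / 0.75 = -0.2.

>>> drive_tool --rotation '[[0,0,0],[0,0,0],[0,0,0],[0,0,0],[0,0,0],[0,0,0]]' --offset '[[0,0,-0.0267],[0,0,-0.08],[0,0,-0.1467],[0,0,-0.2],[0,0,-0.2133],[0,0,-0.2133]]' --jaw '[0,0,0,0,0,0]'

```text
time: 9.95
position: [0.5312, -0.2319, 0.2534]
ee_rot: [0.317, 3.125, -0.001]
ft_force: [0.1, -0.5, 0.3]
gripper_width: 0.003
gripper_force: 0.0
```

Run:
```python
from h import *
import cv2
s=viewer.camera("scene")[:,:,::-1]
cv2.imwrite("pics/end.png",cv2.resize(np.ascontiguousarray(s[110:370,130:460]),(760,600),interpolation=cv2.INTER_CUBIC))
```

```text
(no output)
```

View pics/end.png

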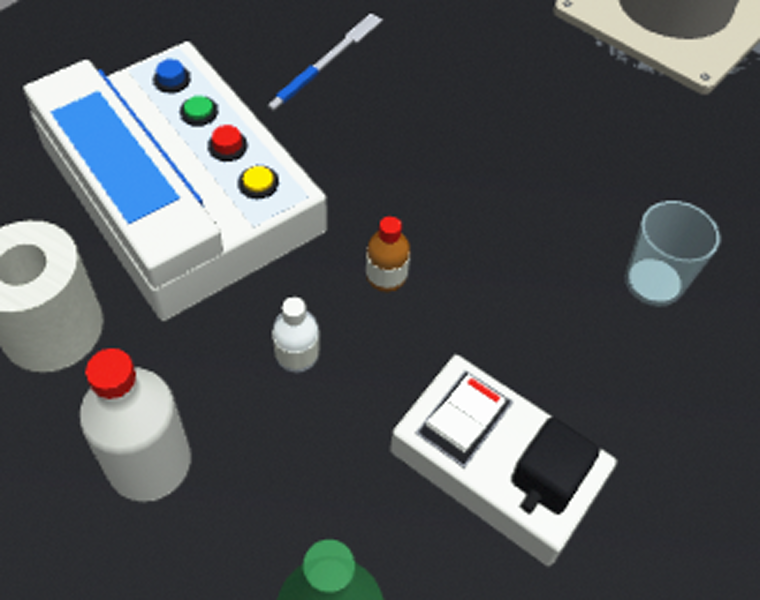

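The picture shows green down, but its force stayed near 1.4 N, so it may have stopped about 0.5 mm short of its stop. I'll press it again.

To row units: 0.162 m / 0.75 = 0.216, 0.161 m / 0.75 = 0.2147.

>>> drive_tool --rotation '[[0,0,0],[0,0,0],[0,0,0],[0,0,0],[0,0,0],[0,0,0],[0,0,0],[0,0,0]]' --offset '[[0,0,0.0533],[0,0,0.12],[0,0,0.18],[0,0,0.2],[0,0,0.2093],[0,0,0.2133],[0,0,0.2147],[0,0,0.216]]' --jaw '[0,0,0,0,0,0,0,0]'

```text
time: 11.0
position: [0.5321, -0.2322, 0.093]
ee_rot: [0.316, 3.123, -0.002]
ft_force: [-1.3, 0.2, 6.4]
gripper_width: -0.005
gripper_force: 3.5
```

>>> drive_tool --rotation '[[0,0,0],[0,0,0],[0,0,0]]' --offset '[[0,0,0.0007],[0,0,0.0013],[0,0,0.0013]]' --jaw '[0,0,0]'

```text
time: 11.38
position: [0.5321, -0.2322, 0.0929]
ee_rot: [0.316, 3.123, -0.002]
ft_force: [-1.4, 1.2, 8.3]
gripper_width: 0.003
gripper_force: 4.3
```

To row units: 0.001 m / 0.75 = 0.0013.

>>> drive_tool --rotation '[[0,0,0],[0,0,0]]' --offset '[[0,0,0.0013],[0,0,0.0013]]' --jaw '[0,0]'

```text
time: 11.62
position: [0.5321, -0.2322, 0.0928]
ee_rot: [0.316, 3.123, -0.002]
ft_force: [-3.0, 1.9, 13.9]
gripper_width: -0.001
gripper_force: 6.7
```

To row units: -0.16 m / 0.75 = -0.2133, -0.15 m / 0.75 = -0.2.

>>> drive_tool --rotation '[[0,0,0],[0,0,0],[0,0,0],[0,0,0],[0,0,0],[0,0,0]]' --offset '[[0,0,-0.0267],[0,0,-0.08],[0,0,-0.1467],[0,0,-0.2],[0,0,-0.2133],[0,0,-0.2133]]' --jaw '[0,0,0,0,0,0]'

```text
time: 12.38
position: [0.5312, -0.2317, 0.2499]
ee_rot: [0.316, 3.124, -0.001]
ft_force: [0.5, -0.4, 0.4]
gripper_width: 0.004
gripper_force: 0.0
```

```bash
python3 -c "
from plant import bot
s=bot.get_state();print(s['position'],s['ft_force'],abs(s['joint_vel']).max());print(bot.hand_in())"
```

```text
[ 0.53120101 -0.23165691  0.24994078] [ 0.51118146 -0.43395826  0.39816482] 0.045340073827544417
the job is handed in; nothing more can be done
None
```

I switched the rocker on, then pressed the yellow key and after it the green key (green took a second press), each down to its stop; nothing else was touched, and the job was handed in at about 12.4 s.

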